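# Lift a crispbread off the baking sheet with a turner, rest it, then box it

## Robot

A 6-joint arm with a two-finger parallel gripper is mounted at the origin on a cart in front of the work surface, level with it; the furniture and walls round the work are solid. World frame = base frame: x ahead of the robot, y to its left, z up, the work surface at z = 0. Lengths are in m, angles in rad, forces in N, time in s.
With the tool pointing down it reaches from about 0.325 to 0.9 m from the base axis. Payload 3.5 kg.
Tool frame: the origin (TCP) lies at the very end of the fingers, on their centre line; the grasp point (between the pads) lies 19 mm behind it; z points along the fingers, y is the line along which they close (so a half turn about z gives the same grasp; the last joint's range is limited). The gripper opens to 85 mm and grips with 20 to 120 N. Pads are 22 mm wide; open, the fingers measure 114 mm over their backs; the gripper's body (76 mm by 85 mm) begins 54 mm behind the grasp point. The pads swing forward as they close: fully open they stand 13 mm farther back than shut.
Start: joints at [1.013, 0.276, -0.026, 1.268, 0, 1.467], TCP at [0.275, 0.561, 0.231] pointing down, gripper open.
Joint ranges: [-3.12, 3.12], [-0.85, 1.88], [-1.08, 1.24], [-1.95, 2.15], [-1.57, 1.53], [-3.14, 3.14]. Speed limits (rad/s): [2.57, 2.57, 3.14, 3.14, 3.14, 3.14].

## Interface

Orientations are given as a rotation vector (axis times angle).
In Python, from cell import env gives the robot as it stands.
- The arm moves only by the tool move_arm, never from a script. Its argument "deltas" is a list that holds one entry, the list of rows, each a list of 4 numbers: the shift along the world's x, y, z in mm, then the turn about the world's z in rad. In form: [[[x, y, z, roll], ...]]. A call has 1 to 12 rows; each row shifts and turns the commanded pose from where the row before left it; what a row does not reach is not made up. A row lasts 1/12 s, in which the tool goes at most 41.7 mm and 7.16 degrees, less where a joint would pass 70% of its speed; a pose out of reach is approached as far as the arm can. A call with a gripper value outside its range is refused whole. "gripper" is the opening, from 0 (shut) to 1 (fully open), set as the call begins (left out, the last holds). The fingers move at their own pace and stop on an object; "grip_force" is the grip in N (left out, the last holds). Time passes only in rows, so rows that do not move let the fingers close. It gives the time, the measured TCP pose, the force, the opening and the grip force at its end, in the units of the state.
- env.read_state(): the state, without advancing time (a new reading comes with each control period).
- env.read_camera(name): name is "scene" or "top" or "wrist"; returns a dict with "color" (480x640x3 uint8, red, green, blue), "fx", "fy", "cx", "cy" (pixels), "camera_from_world" (4x4, takes a point from world to camera coordinates). Camera axes: x right, y up, looking along -z (the intrinsics and any distortion apply to the point x, -y, -z); pixel columns grow to the right and rows downward; lengths in m; the calibration is good to about 2 mm. A picture is of the moment at which its call begins. There is no depth.
- env.sign_off(): hands the job in; it is judged then, once.
The state is a dict: "time_s": time; "joints": joint angles; "qvel": joint speeds; "tau": joint torques, N m; "tcp_pos": TCP position; "tcp_rot": TCP orientation; "force": force on the tool from outside, world axes, zero at the start; "moment": the same for the moment, N m; "grip_width": finger opening in m; "grasp_force": force on a finger pad.
Only numpy, scipy, OpenCV 4.12 (cv2) and the standard library are available. Lean on these libraries where they do the work, as an engineer would, in place of code of your own. Each camera call takes 0.05 s, during which the arm holds its last target. There are 200 camera calls.

## Task

Slide the turner under the oblong crispbread on the baking sheet, lift it off and set it across the two rails of the wire rest; keep your fingers off the bread while it is on the sheet. Draw the turner out and lay it flat on the bare table, then take the bread from the rest with the fingers and put it flat inside the wooden box. Leave the garlic, the lemon, the fork, the spice jar and the low tin where they are.

Things in the scene. Friction and masses are not known exactly. Their poses are not given: they have to be found in the camera images.
- slab_center (a point): centre (half-way up) of the loose oblong crispbread: light brown, rigid, 64 mm (its x) by 150 mm (its y) by 14 mm thick, about 80 g; its two long edges are rounded to a half circle (radius 7 mm). Its z axis points up. It starts flat on the baking sheet, long side along the sheet's back rim, 2 to 25 mm in front of that rim
- tray: fixed steel baking sheet, 160 (x) by 230 mm (y). Origin on the table under its centre, x axis from the open front to the back rim. Floor top 8 mm above the table; no rim at the front edge (x = -80 mm); back rim's inner face at x = +75 mm, 28 mm high; side rims' inner faces at y = +-110 mm, 20 mm high. Pushed bread slides to the back rim, stops, and the blade wedges under it (10 to 25 N)
- turner: loose cranked turner, 160 g, lying flat on the table. Origin under the blade's centre, x towards the blade's front edge, z up. Blade: flat thin steel, 90 mm (x +-45 mm) by 80 mm (y) by 2 mm; behind it a narrow neck rises to a straight black handle, level with the blade: x from -168 to -68 mm, 20 mm wide, 18 mm tall, middle line 62 mm above the blade's underside
- turner_grip (a point): grip point on the middle line of the turner's black handle, at x = -105 mm, y = 0, z = 62 mm of the turner; x axis along the handle towards the blade
- rest_top (a point): fixed dark wire rest: two level rails 8 mm thick along its x, 110 mm long, centred at y = +-59 mm (110 mm clear between), tops 50 mm above the table; legs at the corners, cross wires only on the table (8 mm high) at x = +-55 mm. The blade passes between the rails, the bread does not. Point: midway between the rails, level with their tops; x points away from the robot, z up
- crate_in (a point): fixed open wooden box, outside 152 mm (its x) by 200 mm (its y) by 34 mm high, walls 6 mm (inside 140 by 188 mm). This point is the centre of its inner floor, 6 mm above the table; z up
- garlic: bystander: loose garlic bulb, 56 mm, near the front left corner of the table; origin under it
- lemon: bystander: loose lemon, 71 x 53 x 51 mm, near the front right corner; origin under it
- fork: bystander: loose steel fork, 193 mm long, 15 mm high, front right; origin under its middle
- jar_low: bystander: loose spice jar, diameter 41 mm, 105 mm high, behind the rest to the left; origin under it
- tin_low: bystander: loose low tin, diameter 87 mm, 40 mm high, near the right edge of the table; origin under it
Mind the look-alikes: they are no part of the job. Of the things that look like the part that bears slab_center, the larger one is meant.

How it is judged:
On the way, in this order (a step that is already met when the one before it is completed fails the run):
1. the bread is lifted off the baking sheet lying on the turner's blade, untouched by the fingers (height (world z) of slab_center above 0.045 m and z of slab_center in the frame of turner above 0.004 m and horizontal distance between slab_center and turner below 0.06 m and contact force between slab and turner above 0.1 N and contact force between slab and tray below 0.05 N and contact force between the fingers and slab below 0.05 N), for 0.2 s.
2. the bread lies level across both rails of the rest, with the turner clear of it (distance between slab_center and rest_top below 0.04 m and angle between slab_center's own z axis and vertical below 0.1 rad and contact force between slab and rest above 0.1 N and contact force between slab and turner below 0.05 N and contact force between the fingers and slab below 0.05 N), for 0.2 s.
3. the turner lies flat on the bare table, let go, with the bread still on the rest (height (world z) of turner below 0.004 m and angle between turner's own z axis and vertical below 0.1 rad and contact force between the fingers and turner below 0.05 N and distance between slab_center and rest_top below 0.045 m), for 0.2 s.
4. the bread is lifted off the rest in the fingers (contact force between the fingers and slab above 0.5 N and height (world z) of slab_center above 0.07 m and contact force between slab and rest below 0.05 N), for 0.1 s.
At the end, for the whole second after the job is handed in: the bread lies flat on the floor of the wooden box (wholly inside, centre within 50 mm of the box's centre, tilt under 0.1 rad), released and at rest; the turner lies flat on the table itself (underside within 4 mm of it, tilt under 0.1 rad), released and at rest (z of slab_center in the frame of crate_in between 0.002 and 0.012 m and horizontal distance between slab_center and crate_in below 0.05 m and angle between each of slab_center, turner's own z axis and vertical below 0.1 rad and linear speed of each of slab, turner below 0.02 m/s and contact force between the fingers and slab below 0.05 N and height (world z) of turner below 0.004 m); the robot touches nothing.
It fails at once if the fingers touch the bread while it is on or over the baking sheet (contact force between the fingers and slab above 0.3 N and horizontal distance between slab_center and tray below 0.1 m).
It fails at once if a bystander (garlic, lemon, fork, spice jar, low tin) is moved by more than 30 mm (distance of any of garlic, lemon, fork, jar_low, tin_low from where it was at the start of the episode above 0.03 m).
It also fails if it takes over 72 s, if anything falls off the work surface, if the arm or the gripper's body presses on something with over 40 N, if the wrist force passes 120 N, or if a joint passes its speed limit or range.

## Working session

There is one attempt and no reset: what is moved stays moved. The work goes in short steps, Python scripts to look and compute and a tool call to move; the robot and the scene stay as the last step left them, time stands still between calls to the robot, and variables do not carry over. Pictures are saved under pics/ and viewed, at most 10 in all, crops included, and the job is handed in when it is done.

Besides the shell and the picture viewer there is one more tool, called after ">>>" as a command line: name --argument value ..., lists and objects as JSON in quotes. move_arm: Moves the arm, as the interface text tells. Its arguments: {"type":"object","properties":{"deltas":{"type":"array"},"gripper":{"type":"number"},"grip_force":{"type":"number"}},"required":["deltas"]}

```bash
mkdir -p pics
cat > h.py <<'E'
import numpy as np, cv2
from cell import env
def cam(n,f=None):
    c=env.read_camera(n)
    if f: cv2.imwrite(f,c["color"][:,:,::-1])
    return c
def ray(c,u,v,z):
    T=np.linalg.inv(c["camera_from_world"]); d=T[:3,:3]@np.array([(u-c["cx"])/c["fx"],-(v-c["cy"])/c["fy"],-1]); o=T[:3,3]
    return np.round(o+d*(z-o[2])/d[2],4)
def proj(c,p):
    q=c["camera_from_world"]@np.append(p,1); return np.round([c["cx"]-c["fx"]*q[0]/q[2], c["cy"]+c["fy"]*q[1]/q[2]],1)
E
python3 - <<'E'
from h import *
import pickle
for n in("top","scene"):
    c=cam(n,f"pics/{n}0.png"); pickle.dump(c,open(n+"0.pkl","wb"))
    print({k:v for k,v in c.items() if k!="color"})
s=env.read_state();print(s["tcp_pos"],s["tcp_rot"],s["time_s"])
E
```

```text
{'fx': 436.74184595564867, 'fy': 436.74184595564867, 'cx': 317.64949361601833, 'cy': 240.9325540638382, 'camera_from_world': array([[-0.0181701 , -0.99982446,  0.00457078, -0.03181881],
       [ 0.98781682, -0.01724483,  0.1546627 , -0.52383193],
       [-0.15455673,  0.00732533,  0.98795676, -1.08596127],
       [ 0.        ,  0.        ,  0.        ,  1.        ]])}
{'fx': 587.1673960923708, 'fy': 587.1673960923708, 'cx': 314.291119305065, 'cy': 248.68373844220898, 'camera_from_world': array([[ 0.75562672, -0.65476528,  0.01762634, -0.43267248],
       [ 0.46345281,  0.55347307,  0.69201088, -0.26655373],
       [-0.4628604 , -0.51473294,  0.72167185, -1.62617035],
       [ 0.        ,  0.        ,  0.        ,  1.        ]])}
[0.27416104 0.56085977 0.23024959] [-7.08081528e-01 -3.06002698e+00  3.05353039e-03] 0.1
```

View pics/top0.png

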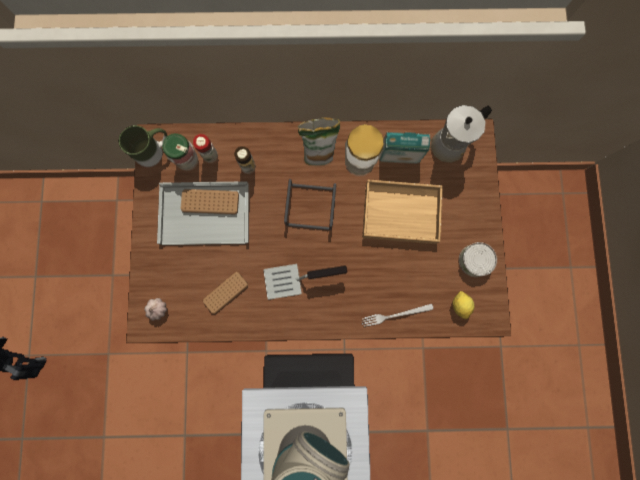

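View pics/scene0.png

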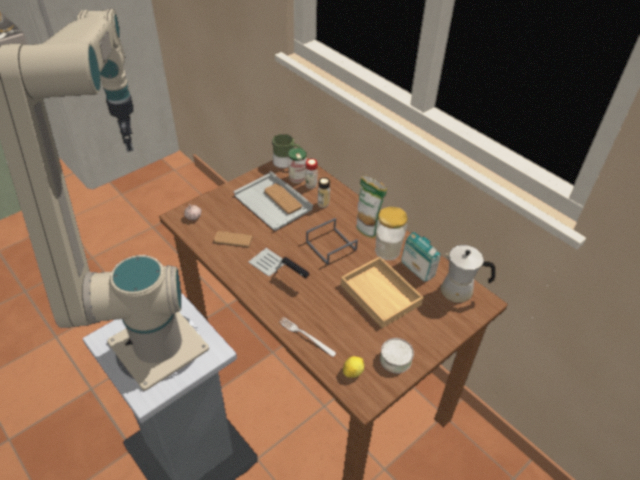

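The top view shows the tray at about (204,214) with the bread on it at (210,202), the turner blade at (283,281) with its handle out to (347,270), the rest at (311,208) and the box at (403,212). A smaller look-alike bread sits at (225,293). I'll enlarge this region next.

Run:
```python
import pickle,cv2
c=pickle.load(open("top0.pkl","rb"))["color"][:,:,::-1]
a=cv2.resize(c[170:260,150:350],None,fx=4,fy=4,interpolation=cv2.INTER_CUBIC)[:, :800]
b=cv2.resize(c[255:310,255:455],None,fx=4,fy=4,interpolation=cv2.INTER_CUBIC)[:, :800]
import numpy as np
im=np.vstack([a,b]);print(im.shape);cv2.imwrite("pics/crop.png",im)
```

```text
(580, 800, 3)
```

View pics/crop.png

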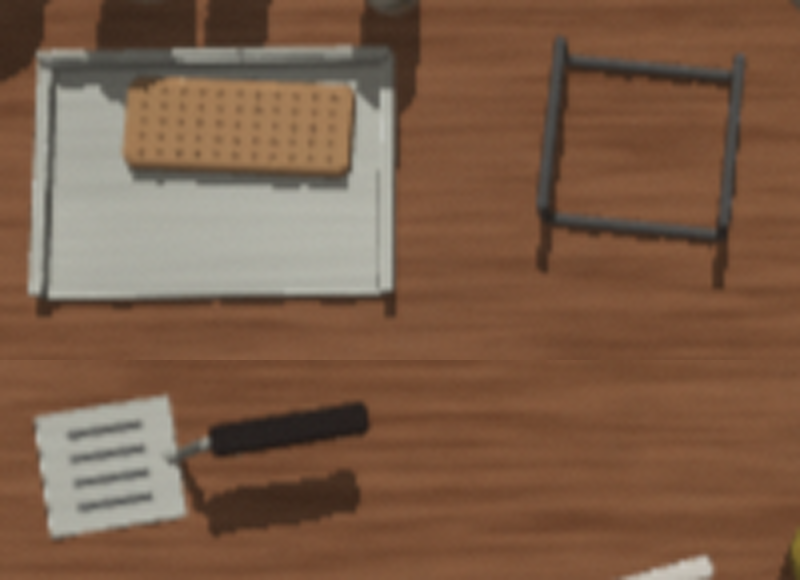

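The enlarged crop (4x) gives these pixels:
- **Bread corners:** (128,82), (353,88), (347,174), (124,163)
- **Tray front edge:** (30,297) to (392,299)
- **Rail ends:** (560,40) to (545,213) and (740,57) to (722,238)
- **Blade corners:** (35,417), (167,396), (187,515), (53,538)
- **Handle:** (212,441) to (368,418)

Run:
```python
import pickle
from h import ray,proj
import numpy as np
c=pickle.load(open("top0.pkl","rb"))
A=lambda u,v,z:ray(c,u/4+150-.4,v/4+170-.4,z)[:2]
B=lambda u,v,z:ray(c,u/4+255-.4,(v-360)/4+255-.4,z)[:2]
def rep(n,P):
    P=np.array(P);print(n,P.tolist(),"ctr",P.mean(0).round(4),"sides",[round(float(np.linalg.norm(P[i]-P[(i+1)%len(P)])),4) for i in range(len(P))],"dir",[round(float(np.arctan2(*(P[(i+1)%len(P)]-P[i])[::-1])),3) for i in range(len(P))])
rep("bread",[A(*p,.018) for p in[(128,80),(353,86),(347,174),(124,164)]])
rep("tray",[A(36,49,.028),A(394,49,.028),A(392,299,.008),A(30,297,.008)])
rep("rest",[A(560,38,.05),A(740,56,.05),A(722,238,.05),A(545,214,.05)])
rep("blade",[B(*p,.002) for p in[(35,417),(167,396),(187,515),(53,538)]])
rep("handle",[B(*p,.066) for p in[(210,441),(368,418)]])
rep("box",[ray(c,*p,.034)[:2] for p in[(367,180),(441,183),(439,243),(364,237)]])
rep("fork",[ray(c,*p,.01)[:2] for p in[(363,321),(433,307)]])
rep("misc",[ray(c,*p,.02)[:2] for p in[(156,310),(225,293),(463,305),(478,262),(245,165)]])
```

```text
bread [[0.6722, 0.3205], [0.6656, 0.1699], [0.6054, 0.1733], [0.6147, 0.3214]] ctr [0.6395 0.2463] sides [0.1507, 0.0603, 0.1484, 0.0575] dir [-1.615, 3.085, 1.508, -0.016]
tray [[0.6917, 0.3791], [0.6877, 0.1411], [0.5224, 0.1444], [0.5279, 0.384]] ctr [0.6074 0.2622] sides [0.238, 0.1653, 0.2397, 0.1639] dir [-1.588, 3.122, 1.548, -0.03]
rest [[0.6867, 0.0293], [0.6726, -0.0881], [0.552, -0.0736], [0.5696, 0.0399]] ctr [ 0.6202 -0.0231] sides [0.1182, 0.1215, 0.1149, 0.1176] dir [-1.69, 3.022, 1.417, -0.09]
blade [[0.4571, 0.1034], [0.4695, 0.0161], [0.391, 0.0038], [0.3776, 0.0915]] ctr [0.4238 0.0537] sides [0.0882, 0.0795, 0.0887, 0.0804] dir [-1.43, -2.986, 1.722, 0.149]
handle [[0.4342, -0.0131], [0.4468, -0.112]] ctr [ 0.4405 -0.0626] sides [0.0997, 0.0997] dir [-1.444, 1.698]
box [[0.6857, -0.1752], [0.6742, -0.3714], [0.5133, -0.3562], [0.5325, -0.1619]] ctr [ 0.6014 -0.2662] sides [0.1965, 0.1616, 0.1952, 0.1538] dir [-1.629, 3.047, 1.472, -0.087]
fork [[0.317, -0.1545], [0.3494, -0.3373]] ctr [ 0.3332 -0.2459] sides [0.1856, 0.1856] dir [-1.395, 1.746]
misc [[0.3547, 0.3758], [0.3948, 0.1999], [0.3531, -0.4122], [0.4634, -0.4592], [0.7373, 0.151]] ctr [ 0.4607 -0.0289] sides [0.1804, 0.6135, 0.1199, 0.6689, 0.4438] dir [-1.347, -1.639, -0.403, 1.149, 2.61]
```

>>> move_arm --deltas '[[[7.5,-27.8,-4,0.098],[7.5,-27.8,-4,0.098],[7.5,-27.8,-4,0.098],[7.5,-27.8,-4,0.098],[7.5,-27.8,-4,0.098],[7.5,-27.8,-4,0.098],[7.5,-27.8,-4,0.098],[7.5,-27.8,-4,0.098],[7.5,-27.8,-4,0.098],[7.5,-27.8,-4,0.098],[7.5,-27.8,-4,0.098]]]' --gripper 1 --grip_force 100

```text
time_s: 1.02
tcp_pos: [0.3568, 0.2542, 0.1868]
tcp_rot: [0.971, -2.987, 0.0]
force: [0.2, 0.5, -0.5]
grip_width: 0.0851
grasp_force: 0.0
```

>>> move_arm --deltas '[[[7.5,-27.8,-4,0.098],[7.5,-27.8,-4,0.098],[7.5,-27.8,-4,0.098],[7.5,-27.8,-4,0.098],[7.5,-27.8,-4,0.098],[7.5,-27.8,-4,0.098],[7.5,-27.8,-4,0.098],[7.5,-27.8,-4,0.098],[7.5,-27.8,-4,0.098],[7.5,-27.8,-4,0.098],[7.5,-27.8,-4,0.098],[0,0,0,0]]]'

```text
time_s: 2.02
tcp_pos: [0.4408, -0.054, 0.1428]
tcp_rot: [2.359, -2.073, 0.003]
force: [0.5, 0.2, -0.3]
grip_width: 0.0853
grasp_force: 0.0
```

Run:
```python
from h import *
from scipy.spatial.transform import Rotation as R
c=cam("wrist","pics/w1.png");s=env.read_state();M=R.from_rotvec(s["tcp_rot"]).as_matrix()
print(s["time_s"],s["tcp_pos"],"xyaw",np.arctan2(M[1,0],M[0,0]),M[:,2],s["joints"],s["force"])
print(proj(c,[.438,-.0503,.071]), proj(c,[.4238,.0537,0]))
```

```text
2.0667 [ 0.43975471 -0.05201991  0.14278399] xyaw -1.4446633501367239 [-7.23721574e-04 -1.90725801e-05 -9.99999738e-01] [-2.63785312e-01  2.13703260e-02 -5.23280250e-01  1.02683947e+00
 -2.07113699e-04 -1.96071457e+00] [ 0.29379377  0.47984987 -0.77683762]
[323.1 266.6] [323.  368.2]
```

View pics/w1.png

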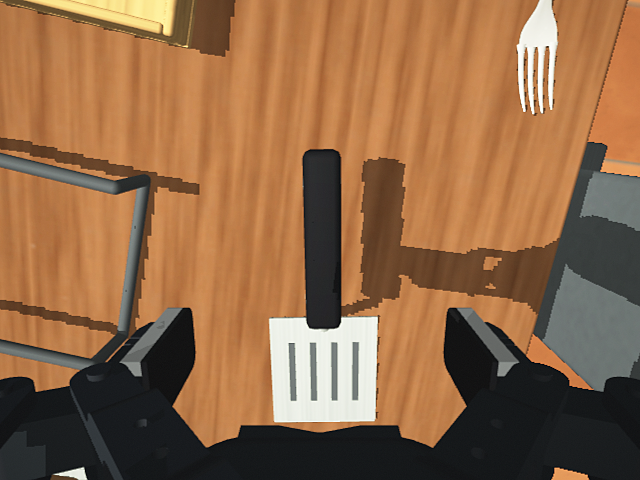

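The wrist view has the handle upright at column 320–323 (rows 150–328), centred between the fingers at about column 318. The blade is at the bottom, around (325,370). I'll go down and grip.

>>> move_arm --deltas '[[[-0.5,0.5,-20,0.01],[-0.5,0.5,-20,0],[-0.5,0.5,-20,0],[0,0,-18,0],[0,0,-15,0],[0,0,-10,0],[0,0,0,0],[0,0,0,0]]]'

```text
time_s: 2.73
tcp_pos: [0.4374, -0.048, 0.0401]
tcp_rot: [2.372, -2.059, -0.002]
force: [0.5, -1.1, 0.1]
grip_width: 0.0852
grasp_force: 0.0
```

>>> move_arm --deltas '[[[0,0,0,0],[0,0,0,0],[0,0,0,0],[0,0,0,0],[0,0,0,0],[0,0,0,0],[0,0,0,0],[0,0,0,0],[0,0,0,0],[0,0,0,0]]]' --gripper 0 --grip_force 120

```text
time_s: 3.57
tcp_pos: [0.4384, -0.0489, 0.0407]
tcp_rot: [2.372, -2.06, 0.001]
force: [-1.5, -0.6, 5.7]
grip_width: 0.0183
grasp_force: 117.1
```

>>> move_arm --deltas '[[[0,0,15,0],[0,0,25,0],[-0.9,16.7,20,-0.0964],[-0.9,16.7,0,-0.0964],[-0.9,16.7,0,-0.0964],[-0.9,16.7,0,-0.0964],[-0.9,16.7,0,-0.0964],[-0.9,16.7,0,-0.0964],[-0.9,16.7,0,-0.0964],[-0.9,16.7,0,-0.0964],[-0.9,16.7,0,-0.0964],[-0.9,16.7,0,-0.0964]]]'

```text
time_s: 4.57
tcp_pos: [0.4279, 0.1191, 0.0994]
tcp_rot: [1.139, -2.926, -0.001]
force: [0.7, -0.3, -1.6]
grip_width: 0.0185
grasp_force: 117.5
```

>>> move_arm --deltas '[[[-0.9,16.7,0,-0.0964],[-0.9,16.7,0,-0.0964],[-0.9,16.7,0,-0.0964],[-0.9,16.7,0,-0.0964],[-0.9,16.7,0,-0.0964],[-0.9,16.7,0,-0.0964],[-0.9,16.7,0,-0.0964],[-0.9,16.7,0,-0.0964],[0,0,0,0],[0,0,0,0],[0,0,0,0]]]'

```text
time_s: 5.48
tcp_pos: [0.421, 0.2513, 0.0995]
tcp_rot: [-0.035, -3.14, 0.002]
force: [0.4, -0.7, -0.8]
grip_width: 0.018
grasp_force: 117.6
```

Run:
```python
from h import *
from scipy.spatial.transform import Rotation as R
import pickle
c=cam("wrist","pics/w2.png");pickle.dump(c,open("w2.pkl","wb"));s=env.read_state();M=R.from_rotvec(s["tcp_rot"]).as_matrix()
print(s["time_s"],s["tcp_pos"],"xyaw",np.arctan2(M[1,0],M[0,0]),s["joints"],s["force"])
```

```text
5.5333 [0.42120827 0.25109405 0.0997037 ] xyaw 3.118279656334378 [ 4.05832490e-01  1.52317629e-01 -4.81063262e-01  9.39071512e-01
 -3.00426393e-04  4.29145071e-01] [-0.48978077  1.00811824 -1.56539114]
```

View pics/w2.png

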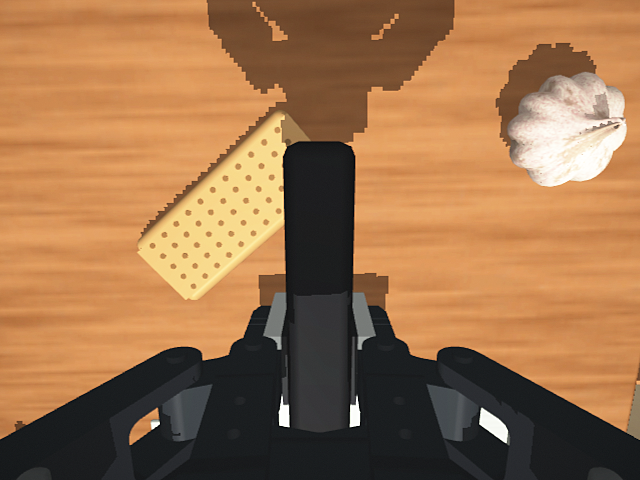

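The wrist camera looks back along the handle (column 320) and shows only the look-alike and the garlic. I'll check the blade against the bread in the top view.

Run:
```python
from h import *
import pickle
c=cam("top");pickle.dump(c,open("t2.pkl","wb"))
cv2.imwrite("pics/t2.png",cv2.resize(c["color"][175:295,155:265,::-1],None,fx=5,fy=5,interpolation=cv2.INTER_CUBIC))
```

```text
(no output)
```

View pics/t2.png

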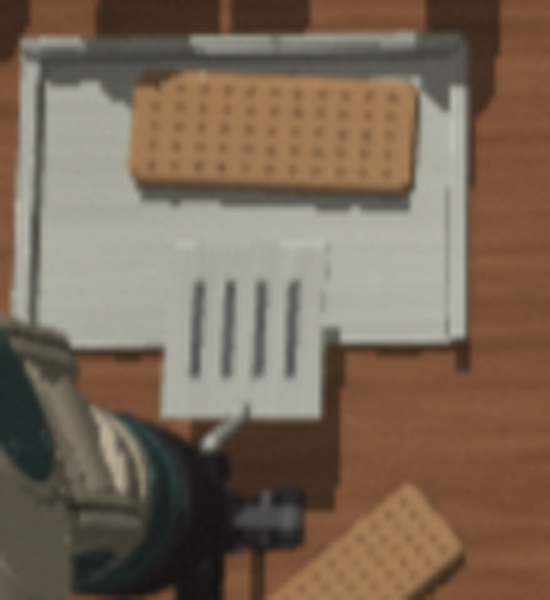

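The blade is at (175,240), (325,240), (320,417), (162,415) in the 5x crop. The bread spans columns 132–416, rows 72–192.

Run:
```python
from h import ray
import numpy as np,pickle
c=pickle.load(open("t2.pkl","rb"))
A=lambda u,v,z:ray(c,u/5+155-.4,v/5+175-.4,z)[:2]
for n,z,P in[("blade",.059,[(173,240),(327,240),(321,417),(162,415)]),("bread",.018,[(136,72),(416,82),(412,192),(132,186)])]:
    Q=np.array([A(*p,z) for p in P]);print(n,Q.tolist(),Q.mean(0),Q[0]-Q[3],Q[1]-Q[2])
```

```text
blade [[0.5734, 0.2858], [0.572, 0.2073], [0.4812, 0.2088], [0.4836, 0.2889]] [0.52755 0.2477 ] [ 0.0898 -0.0031] [ 0.0908 -0.0015]
bread [[0.6739, 0.32], [0.6658, 0.1701], [0.6056, 0.1716], [0.6114, 0.3203]] [0.639175 0.2455  ] [ 0.0625 -0.0003] [ 0.0602 -0.0015]
```

>>> move_arm --deltas '[[[0,0,-15,0],[0,0,-15,0],[0,0,-10,0],[0,0,-5,0],[0,0,-3,0],[0,0,-1,0],[0,0,0,0],[0,0,0,0]]]'

```text
time_s: 6.25
tcp_pos: [0.4225, 0.2522, 0.0519]
tcp_rot: [0.038, 3.14, 0.001]
force: [-0.5, 0.2, -1.7]
grip_width: 0.018
grasp_force: 117.7
```

>>> move_arm --deltas '[[[0,0,-1,0],[0,0,0,0],[0,0,0,0],[0,0,0,0]]]'

```text
time_s: 6.58
tcp_pos: [0.422, 0.2521, 0.0505]
tcp_rot: [0.037, 3.141, 0.0]
force: [0.1, -0.2, -2.1]
grip_width: 0.0182
grasp_force: 117.7
```

>>> move_arm --deltas '[[[0,0,-1,0],[0,0,0,0],[0,0,0,0],[0,0,0,0]]]'

```text
time_s: 6.92
tcp_pos: [0.4219, 0.252, 0.0493]
tcp_rot: [0.038, 3.141, -0.0]
force: [0.4, -0.2, -1.2]
grip_width: 0.0185
grasp_force: 117.7
```

>>> move_arm --deltas '[[[0,0,-1,0],[0,0,0,0],[0,0,0,0],[0,0,0,0]]]'

```text
time_s: 7.25
tcp_pos: [0.4221, 0.252, 0.0486]
tcp_rot: [0.038, 3.141, 0.0]
force: [-1.0, 0.2, 0.5]
grip_width: 0.0185
grasp_force: 118.1
```

>>> move_arm --deltas '[[[0,0,-1,0],[0,0,0,0],[0,0,0,0],[5,-0.1,0,0],[5,-0.1,0,0],[5,-0.1,0,0],[5,-0.1,0,0],[5,-0.1,0,0],[4,-0.1,0,0],[4,-0.1,0,0],[4,-0.1,0,0],[4,-0.1,0,0]]]'

```text
time_s: 8.25
tcp_pos: [0.4622, 0.2514, 0.0485]
tcp_rot: [-0.037, -3.14, -0.001]
force: [-6.5, -0.4, 11.9]
grip_width: 0.0181
grasp_force: 119.7
```

>>> move_arm --deltas '[[[3,-0.1,0,0],[3,-0.1,0,0],[3,-0.1,0,0],[3,-0.1,0,0],[3,-0.1,0,0]]]'

```text
time_s: 8.67
tcp_pos: [0.4771, 0.251, 0.0486]
tcp_rot: [-0.037, -3.14, -0.002]
force: [-7.5, 0.5, 13.0]
grip_width: 0.0181
grasp_force: 119.7
```

>>> move_arm --deltas '[[[3,-0.1,0,0],[3,-0.1,0,0],[3,-0.1,0,0],[3,-0.1,0,0],[3,-0.1,0,0]]]'

```text
time_s: 9.08
tcp_pos: [0.492, 0.2505, 0.0487]
tcp_rot: [-0.037, -3.14, -0.002]
force: [-7.3, 0.3, 13.3]
grip_width: 0.0184
grasp_force: 119.7
```

Run:
```python
from h import *
import pickle
c=cam("top");pickle.dump(c,open("t3.pkl","wb"))
d=cam("scene")
a=cv2.resize(c["color"][170:270,155:255,::-1],(400,400),interpolation=cv2.INTER_CUBIC)
b=cv2.resize(d["color"][160:240,225:305,::-1],(400,400),interpolation=cv2.INTER_CUBIC)
cv2.imwrite("pics/t3.png",np.hstack([a,b]))
s=env.read_state();print(s["tcp_pos"],s["force"])
```

```text
[0.49280298 0.25053343 0.04865767] [-4.47085425  0.33645514 10.96476638]
```

View pics/t3.png

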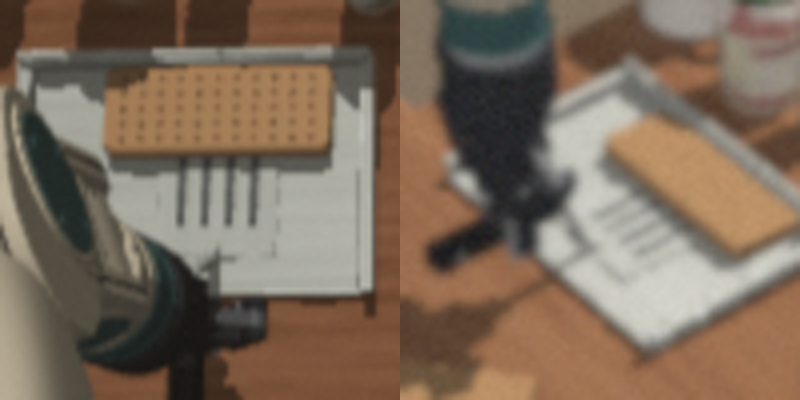

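The blade is going under the bread. Its slots disappear below the bread's front edge at row 155, and the bread is up against the back rim at row 65.

>>> move_arm --deltas '[[[4,-0.1,0,0],[4,-0.1,0,0],[4,-0.1,0,0],[4,-0.1,0,0],[3,-0.1,0,0],[3,-0.1,0,0]]]'

```text
time_s: 9.68
tcp_pos: [0.5139, 0.25, 0.0487]
tcp_rot: [-0.037, -3.139, -0.002]
force: [-7.3, -0.2, 13.3]
grip_width: 0.0185
grasp_force: 119.6
```

>>> move_arm --deltas '[[[2,0,0,0],[2,0,0,0],[2,0,0,0],[0,0,0,0]]]'

```text
time_s: 10.02
tcp_pos: [0.5205, 0.2499, 0.0488]
tcp_rot: [-0.037, -3.141, -0.002]
force: [-5.9, 0.3, 10.6]
grip_width: 0.0182
grasp_force: 119.6
```

>>> move_arm --deltas '[[[0,0,2,0],[0,0,2,0],[0,0,3,0],[-0.5,0,4,0],[-0.5,0,5,0],[-0.5,0,6,0],[0,0,7,0],[0,0,7,0],[0,0,7,0],[0,0,7,0],[0,0,5,0],[0,0,3,0]]]'

```text
time_s: 11.02
tcp_pos: [0.52, 0.2497, 0.1065]
tcp_rot: [0.038, 3.14, 0.001]
force: [0.5, 0.2, -2.7]
grip_width: 0.0184
grasp_force: 117.5
```

>>> move_arm --deltas '[[[0,0,5,0],[0,0,5,0],[0,0,5,0],[0,0,4,0],[0,0,3,0],[0,0,0,0],[0,0,0,0],[0,0,0,0]]]'

```text
time_s: 11.68
tcp_pos: [0.5191, 0.2494, 0.1271]
tcp_rot: [-0.038, -3.141, 0.0]
force: [0.5, -0.2, -2.2]
grip_width: 0.0184
grasp_force: 117.5
```

Run:
```python
from h import *
import pickle
c=cam("top");pickle.dump(c,open("t4.pkl","wb"))
d=cam("scene")
a=cv2.resize(c["color"][170:270,155:255,::-1],(400,400),interpolation=cv2.INTER_CUBIC)
b=cv2.resize(d["color"][140:220,225:305,::-1],(400,400),interpolation=cv2.INTER_CUBIC)
cv2.imwrite("pics/t4.png",np.hstack([a,b]))
s=env.read_state();print(s["time_s"],s["tcp_pos"],s["tcp_rot"],s["force"])
```

```text
11.7833 [0.51905714 0.24932529 0.1269083 ] [-3.77278083e-02 -3.14063357e+00  4.78020119e-04] [ 0.19092955  0.56138475 -2.1191724 ]
```

View pics/t4.png

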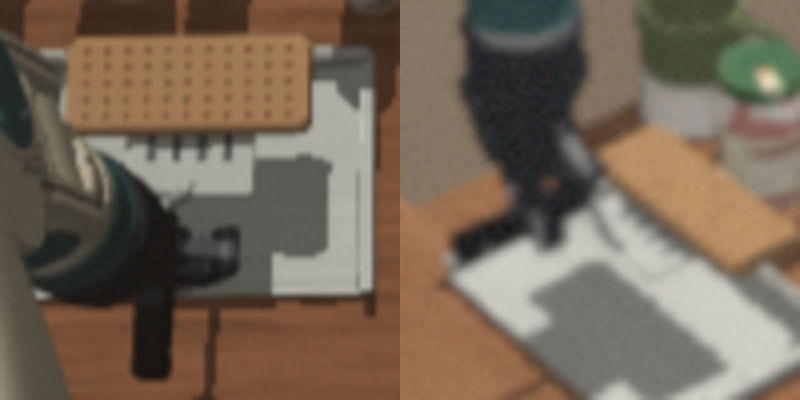

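The bread lies on the blade, corners about (68,38), (312,36), (308,132), (66,128) in the 4x crop, and looks level.

Run:
```python
from h import ray
import numpy as np,pickle
c=pickle.load(open("t4.pkl","rb"))
A=lambda u,v,z:ray(c,u/4+155-.4,v/4+170-.4,z)[:2]
Q=np.array([A(*p,.099) for p in[(67,37),(312,35),(309,132),(64,129)]])
m=Q.mean(0);print(Q.tolist(),m)
tcp=np.array([.5191,.2494]);r=m-tcp;rest=np.array([.6202,-.0231]);a=-.083
R=np.array([[np.cos(a),-np.sin(a)],[np.sin(a),np.cos(a)]])
t=rest-R@r;print("r",r,"tcp target",t,"delta",t-tcp)
```

```text
[[0.6773, 0.3217], [0.6761, 0.1689], [0.6139, 0.17], [0.6184, 0.3215]] [0.646425 0.245525]
r [ 0.127325 -0.003875] tcp target [ 0.49363458 -0.00868249] delta [-0.02546542 -0.25808249]
```

>>> move_arm --deltas '[[[-1.2,-2,0,-0.0038],[-1.2,-5,0,-0.0038],[-1.2,-8,0,-0.0038],[-1.2,-11,0,-0.0038],[-1.2,-14,0,-0.0038],[-1.2,-15,0,-0.0038],[-1.2,-15,0,-0.0038],[-1.2,-15,0,-0.0038],[-1.2,-15,0,-0.0038],[-1.2,-15,0,-0.0038],[-1.2,-15,0,-0.0038]]]'

```text
time_s: 12.7
tcp_pos: [0.5056, 0.1173, 0.1274]
tcp_rot: [-0.106, -3.14, 0.001]
force: [0.1, -0.6, -2.6]
grip_width: 0.0182
grasp_force: 117.5
```

>>> move_arm --deltas '[[[-1.2,-15,0,-0.0038],[-1.2,-15,0,-0.0038],[-1.2,-15,0,-0.0038],[-1.2,-15,0,-0.0038],[-1.2,-15,0,-0.0038],[-1.2,-14,0,-0.0038],[-1.2,-13,0,-0.0038],[-1.2,-11,0,-0.0038],[-1.2,-8,0,-0.0038],[-1.2,-5,0,-0.0038],[-0.7,-2,0,-0.0038],[0,0,0,0]]]'

```text
time_s: 13.7
tcp_pos: [0.4932, -0.0089, 0.1273]
tcp_rot: [-0.17, -3.137, -0.0]
force: [-0.4, -0.3, -3.4]
grip_width: 0.0184
grasp_force: 117.5
```

Run:
```python
from h import *
import pickle
c=cam("top");pickle.dump(c,open("t5.pkl","wb"))
d=cam("scene")
a=cv2.resize(c["color"][170:270,255:355,::-1],(400,400),interpolation=cv2.INTER_CUBIC)
b=cv2.resize(d["color"][190:270,285:365,::-1],(400,400),interpolation=cv2.INTER_CUBIC)
cv2.imwrite("pics/t5.png",np.hstack([a,b]))
s=env.read_state();print(s["time_s"],s["tcp_pos"],s["tcp_rot"],s["force"])
```

```text
13.8 [ 0.49342238 -0.00825875  0.12729121] [-1.68431816e-01 -3.13704751e+00 -4.89949671e-04] [-0.29089277  0.24460115 -2.03373485]
```

View pics/t5.png

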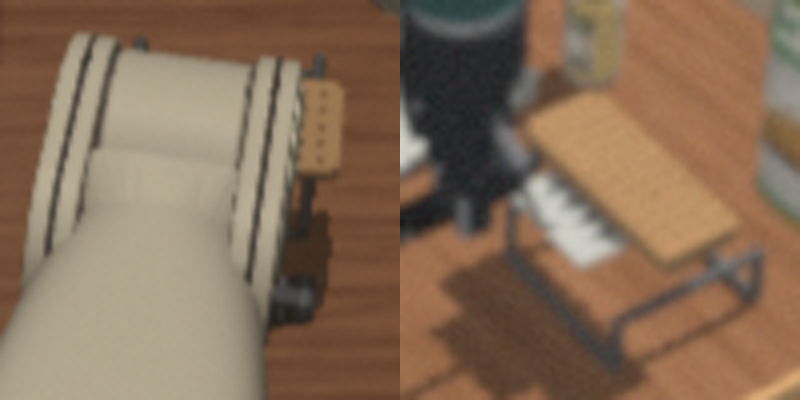

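The bread is over the rest. Its right end is visible at (345,84) to (341,172), and in the scene view it lies across both rails. I'll check the numbers.

Run:
```python
from h import ray,proj
import numpy as np,pickle
c=pickle.load(open("t5.pkl","rb"))
A=lambda u,v,z:ray(c,u/4+255-.4,v/4+170-.4,z)[:2]
P,Q=A(345,82,.097),A(341,175,.097);print(P,Q,(P+Q)/2,"want",[.6121,-.0977])
print("rail",A(320,56,.05),A(302,237,.05))
```

```text
[ 0.6418 -0.101 ] [ 0.5825 -0.0969] [ 0.61215 -0.09895] want [0.6121, -0.0977]
rail [ 0.6726 -0.0881] [ 0.5526 -0.0736]
```

>>> move_arm --deltas '[[[0,-0.5,-5,0],[0,-0.5,-7,0],[0,0,-7,0],[0,0,-6,0],[0,0,-5,0],[0,0,-3,0],[0,0,-2,0],[0,0,-2,0],[0,0,-2,0],[0,0,-2,0],[0,0,-4,0],[0,0,-5,0]]]'

```text
time_s: 14.8
tcp_pos: [0.4942, -0.0097, 0.0776]
tcp_rot: [0.169, 3.135, -0.0]
force: [-0.7, -1.2, -1.6]
grip_width: 0.0183
grasp_force: 117.6
```

>>> move_arm --deltas '[[[0,0,-5,0],[0,0,-4,0],[0,0,-1,0],[0,0,0,0],[0,0,0,0],[0,0,0,0],[0,0,0,0]]]'

```text
time_s: 15.38
tcp_pos: [0.4938, -0.0096, 0.0676]
tcp_rot: [0.169, 3.136, -0.0]
force: [0.2, 0.1, -1.6]
grip_width: 0.0183
grasp_force: 117.6
```

>>> move_arm --deltas '[[[-3,0.3,0,0],[-6,0.7,0,0],[-10,1.1,0,0],[-12,1.3,0,0],[-12,1.3,0,0],[-12,1.3,0,0],[-12,1.3,0,0],[-12,1.3,0,0],[-12,1.3,0,0],[-10,1.1,0,0],[-7,0.7,0,0],[-4,0.4,0,0]]]'

```text
time_s: 16.38
tcp_pos: [0.3801, 0.0028, 0.0672]
tcp_rot: [-0.169, -3.137, -0.0]
force: [-0.1, 0.6, -1.6]
grip_width: 0.0186
grasp_force: 117.6
```

>>> move_arm --deltas '[[[0,0,-8,0],[0,0,-8,0],[0,0,-4,0],[0,0,-3,0],[0,0,-1,0],[0,0,-1,0],[0,0,-1,0],[0,0,0,0],[0,0,0,0]]]'

```text
time_s: 17.13
tcp_pos: [0.3818, 0.0025, 0.0415]
tcp_rot: [0.169, 3.137, -0.0]
force: [-1.2, -0.5, -1.3]
grip_width: 0.0185
grasp_force: 117.7
```

Run:
```python
from h import *
import pickle
c=cam("top");pickle.dump(c,open("t6.pkl","wb"))
d=cam("scene")
a=cv2.resize(c["color"][170:310,255:355,::-1],(400,560),interpolation=cv2.INTER_CUBIC)
b=cv2.resize(d["color"][190:302,265:345,::-1],(400,560),interpolation=cv2.INTER_CUBIC)
cv2.imwrite("pics/t6.png",np.hstack([a,b]))
s=env.read_state();print(s["time_s"],s["tcp_pos"],s["tcp_rot"],s["force"])
```

```text
17.2333 [0.38164163 0.00254007 0.04148216] [ 1.68908343e-01  3.13669327e+00 -8.09984560e-05] [ 0.50461769 -0.81126341 -1.70247106]
```

View pics/t6.png

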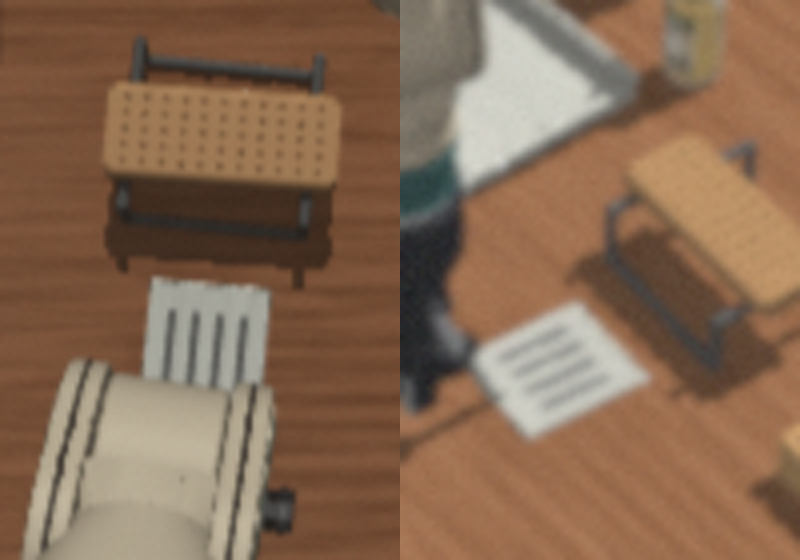

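The bread sits across both rails, corners (108,82), (341,98), (336,190), (103,178). The turner lies in front of the rest on bare table. I'll lower the last millimetre and let go.

>>> move_arm --deltas '[[[0,0,-1,0],[0,0,-0.5,0],[0,0,0,0],[0,0,0,0]]]'

```text
time_s: 17.57
tcp_pos: [0.3816, 0.0025, 0.0406]
tcp_rot: [0.169, 3.137, -0.0]
force: [-3.4, 0.7, 7.5]
grip_width: 0.0184
grasp_force: 119.1
```

>>> move_arm --deltas '[[[0,0,0,0],[0,0,0,0],[0,0,0,0],[0,0,0,0],[0,0,0,0],[0,0,0,0],[0,0,0,0]]]' --gripper 1

```text
time_s: 18.15
tcp_pos: [0.3814, 0.0026, 0.0398]
tcp_rot: [-0.169, -3.137, -0.0]
force: [-0.1, 0.5, 0.4]
grip_width: 0.0854
grasp_force: 0.0
```

Run:
```python
from h import ray
import numpy as np,pickle
c=pickle.load(open("t6.pkl","rb"))
A=lambda u,v,z:ray(c,u/4+255-.4,v/4+170-.4,z)[:2]
Q=np.array([A(*p,.06) for p in[(107,81),(341,96),(337,190),(103,178)]]);print(Q.tolist(),Q.mean(0))
d=[Q[0]-Q[1],Q[3]-Q[2]];print([np.arctan2(v[1],v[0])-np.pi/2 for v in d])
```

```text
[[0.6553, 0.0503], [0.6428, -0.1005], [0.5809, -0.0963], [0.5913, 0.0532]] [ 0.617575 -0.023325]
[np.float64(-0.08270217807767577), np.float64(-0.0694533259953225)]
```

>>> move_arm --deltas '[[[0,0,6,0],[0,0,12,0],[0,0,20,0],[0,0,25,0],[0,0,25,0],[0,0,22,0],[10,-1,0,-0.1],[15,-2,0,-0.11],[17,-2,0,-0.11],[18,-2,0,-0.11],[19,-2,0,-0.11],[19,-2,0,-0.11]]]'

```text
time_s: 19.15
tcp_pos: [0.4802, -0.0085, 0.1502]
tcp_rot: [1.17, 2.916, 0.0]
force: [-0.9, -0.5, 0.6]
grip_width: 0.0854
grasp_force: 0.0
```

>>> move_arm --deltas '[[[19,-2,0,-0.11],[19,-2,0,-0.11],[19,-2,0,-0.11],[19,-2,0,-0.11],[19,-2,0,-0.11],[18,-2,0,-0.11],[15,-2,0,-0.11],[10,-1,0,-0.115],[0,0,0,0],[0,0,0,0]]]'

```text
time_s: 19.98
tcp_pos: [0.6174, -0.0234, 0.1498]
tcp_rot: [-2.296, -2.143, 0.001]
force: [0.1, -0.6, 0.1]
grip_width: 0.0856
grasp_force: 0.0
```

Run:
```python
from h import *
from scipy.spatial.transform import Rotation as R
c=cam("wrist","pics/w7.png");s=env.read_state();M=R.from_rotvec(s["tcp_rot"]).as_matrix()
print(s["time_s"],s["tcp_pos"],"xyaw",np.arctan2(M[1,0],M[0,0]))
a=-.08
for p in[(32,75),(-32,75),(-32,-75),(32,-75),(0,0)]:
    x,y=np.array(p)/1000; print(p,proj(c,[.6176+x*np.cos(a)-y*np.sin(a),-.0233+x*np.sin(a)+y*np.cos(a),.057]))
```

```text
20.0333 [ 0.61670876 -0.02331284  0.14973619] xyaw 1.5017651973672996
(32, 75) [380.6 115.6]
(-32, 75) [262.2 114.3]
(-32, -75) [268.  362.4]
(32, -75) [369.1 363.4]
(0, 0) [319.9 248.7]
```

View pics/w7.png

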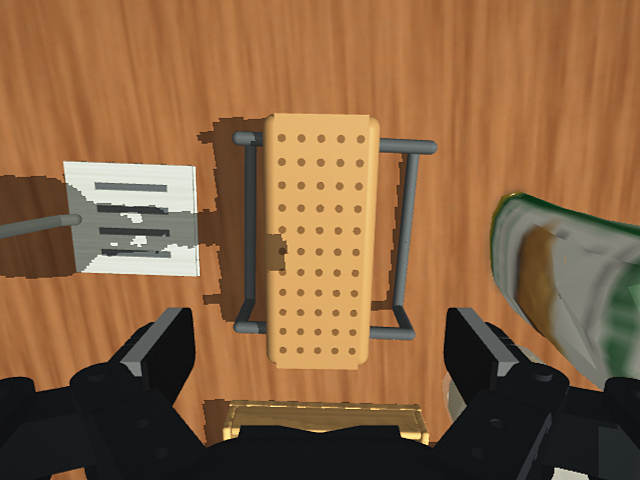

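The bread is centred between the fingers (columns 265–379, rows 114–369), matching the projection. The turner lies flat at left (130,218). I'll descend and grip.

>>> move_arm --deltas '[[[0,-1,-15,-0.01],[0,0,-20,0],[0,0,-20,0],[0,0,-20,0],[0,0,-15,0],[0,0,-10,0],[0,0,-5,0],[0,0,0,0],[0,0,0,0]]]'

```text
time_s: 20.78
tcp_pos: [0.6176, -0.0244, 0.0454]
tcp_rot: [2.309, 2.129, 0.001]
force: [-0.2, -0.7, -0.2]
grip_width: 0.0856
grasp_force: 0.0
```

>>> move_arm --deltas '[[[0,0,0,0],[0,0,0,0],[0,0,0,0],[0,0,0,0],[0,0,0,0],[0,0,0,0],[0,0,0,0]]]' --gripper 0 --grip_force 40

```text
time_s: 21.37
tcp_pos: [0.6189, -0.0246, 0.0465]
tcp_rot: [2.309, 2.127, 0.003]
force: [0.2, -1.4, 6.4]
grip_width: 0.0618
grasp_force: 43.6
```

>>> move_arm --deltas '[[[0,0,3,0],[0,0,6,0],[0,0,10,0],[0,0,12,0],[0,0,12,0],[0,0,10,0],[0,0,6,0],[0,0,3,0],[0,0,0,0],[0,0,0,0]]]'

```text
time_s: 22.2
tcp_pos: [0.6173, -0.0244, 0.1068]
tcp_rot: [-2.31, -2.129, 0.0]
force: [0.1, -0.2, -1.6]
grip_width: 0.062
grasp_force: 43.8
```

Run:
```python
from h import *
from scipy.spatial.transform import Rotation as R
c=cam("wrist");d=cam("scene");s=env.read_state();M=R.from_rotvec(s["tcp_rot"]).as_matrix()
print(s["time_s"],s["tcp_pos"],"xyaw",np.arctan2(M[1,0],M[0,0]),s["grip_width"],s["grasp_force"])
a=cv2.resize(c["color"][:,:,::-1],(400,300)); b=cv2.resize(d["color"][160:340,285:445,::-1],(400,450),interpolation=cv2.INTER_CUBIC)
o=np.zeros((450,800,3),np.uint8);o[:300,:400]=a;o[:,400:]=b;cv2.imwrite("pics/g8.png",o)
```

```text
22.3 [ 0.61680872 -0.0243737   0.1060741 ] xyaw 1.4889464281287579 0.061994769047603863 43.75617742538452
```

View pics/g8.png

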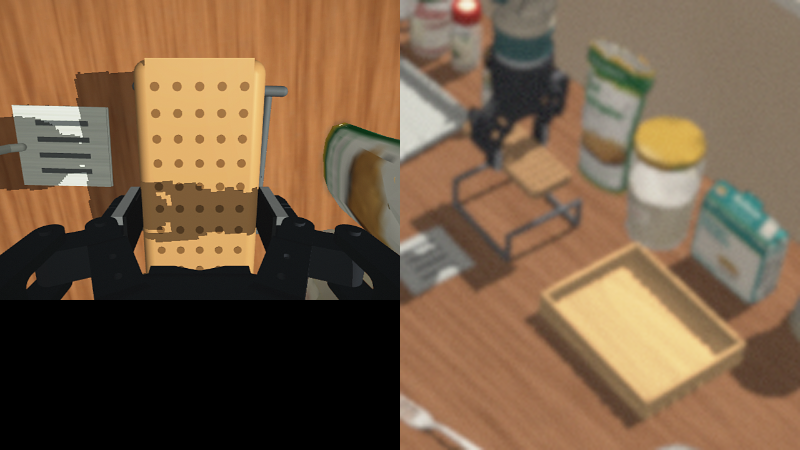

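The bread is held level in the fingers (wrist view columns 135–265), clear of the rails. The box's top rim corners in the scene crop are (541,294), (637,243), (744,343), (645,405), which gives a second measurement.

Run:
```python
from h import ray
import numpy as np,pickle
c=pickle.load(open("scene0.pkl","rb"))
Q=np.array([ray(c,(u-400)/2.5+285-.3,v/2.5+160-.3,.034)[:2] for u,v in[(541,294),(637,243),(744,343),(645,405)]])
print(Q.tolist(),Q.mean(0))
```

```text
[[0.5356, -0.1648], [0.6842, -0.18], [0.6662, -0.3736], [0.5131, -0.3619]] [ 0.599775 -0.270075]
```

>>> move_arm --deltas '[[[-1,-4,0,0],[-1,-9,0,0],[-1,-14,0,0],[-1,-18,0,0],[-2,-20,0,0],[-2,-20,0,0],[-2,-20,0,0],[-1,-20,0,0],[-1,-20,0,0],[-1,-20,0,0],[-1,-20,0,0],[-1,-18,0,0]]]'

```text
time_s: 23.3
tcp_pos: [0.6017, -0.2302, 0.1066]
tcp_rot: [2.312, 2.127, -0.001]
force: [-0.7, 0.7, -0.6]
grip_width: 0.0622
grasp_force: 43.8
```

>>> move_arm --deltas '[[[-1,-16,0,0],[0,-12,0,0],[0,-7,0,0],[0,-4,0,0],[0,0,0,0],[0,0,0,0],[0,0,0,0]]]'

```text
time_s: 23.88
tcp_pos: [0.6014, -0.2655, 0.1067]
tcp_rot: [-2.309, -2.129, -0.0]
force: [-1.0, 0.3, -0.5]
grip_width: 0.0621
grasp_force: 43.8
```

>>> move_arm --deltas '[[[-1,-2,-5,0],[0,-0.5,-12,0],[0,0,-16,0],[0,0,-17,0],[0,0,-16,0],[0,0,-12,0],[0,0,-10,0],[0,0,-6,0],[0,0,-4,0],[0,0,-3,0],[0,0,0,0],[0,0,0,0]]]'

```text
time_s: 24.88
tcp_pos: [0.6009, -0.2692, 0.0064]
tcp_rot: [2.31, 2.128, 0.0]
force: [0.2, -0.2, -0.9]
grip_width: 0.0623
grasp_force: 43.8
```

>>> move_arm --deltas '[[[0,0,-1,0],[0,0,-1,0],[0,0,-1,0],[0,0,0,0],[0,0,0,0]]]'

```text
time_s: 25.3
tcp_pos: [0.6005, -0.2689, 0.0029]
tcp_rot: [2.31, 2.129, -0.0]
force: [-0.8, 0.7, -1.7]
grip_width: 0.0621
grasp_force: 43.8
```

>>> move_arm --deltas '[[[0,0,-1,0],[0,0,0,0],[0,0,0,0]]]'

```text
time_s: 25.55
tcp_pos: [0.6006, -0.269, 0.0026]
tcp_rot: [2.31, 2.129, 0.0]
force: [-1.4, 0.7, 4.8]
grip_width: 0.062
grasp_force: 44.1
```

>>> move_arm --deltas '[[[0,0,0,0],[0,0,0,0],[0,0,0,0],[0,0,0,0],[0,0,0,0]]]' --gripper 0.9

```text
time_s: 25.97
tcp_pos: [0.6004, -0.2689, 0.0016]
tcp_rot: [-2.31, -2.129, 0.0]
force: [0.3, 0.7, 0.0]
grip_width: 0.0766
grasp_force: 0.0
```

>>> move_arm --deltas '[[[0,0,5,0],[0,0,10,0],[0,0,15,0],[0,0,20,0],[0,0,25,0],[0,0,25,0],[0,0,20,0],[0,0,15,0],[0,0,10,0],[0,0,0,0],[0,0,0,0]]]'

```text
time_s: 26.88
tcp_pos: [0.6008, -0.2691, 0.1475]
tcp_rot: [2.309, 2.128, 0.001]
force: [0.1, 0.3, -0.1]
grip_width: 0.0764
grasp_force: 0.0
```

Run:
```python
from h import *
c=cam("scene");t=cam("wrist");s=env.read_state();print(s["time_s"],s["tcp_pos"],s["force"],s["grip_width"])
# bread vs predicted flat pose: crude colour edge check in wrist image (bread browner than box floor)
a=-.082
P=[[.6007+x*np.cos(a)-y*np.sin(a),-.269+x*np.sin(a)+y*np.cos(a),.013] for x,y in[(.032,.075),(-.032,.075),(-.032,-.075),(.032,-.075)]]
print([proj(t,p).tolist() for p in P])
for r in(120,160,200,240): 
    row=t["color"][r,:, :].astype(int); print(r,[row[u].tolist() for u in range(200,450,12)])
```

```text
26.9833 [ 0.5995838  -0.26845373  0.14553314] [ 0.35875133 -0.12267824 -0.78127001] 0.07699199113513998
[[371.0, 118.5], [270.2, 118.6], [276.5, 334.0], [364.5, 334.0]]
120 [[243, 210, 126], [172, 135, 78], [247, 220, 134], [245, 216, 131], [248, 221, 135], [249, 225, 137], [134, 103, 60], [217, 169, 105], [218, 168, 105], [218, 169, 105], [219, 169, 104], [219, 170, 106], [219, 170, 107], [221, 171, 107], [232, 184, 109], [250, 228, 142], [250, 226, 138], [144, 111, 64], [166, 130, 76], [148, 113, 67], [88, 68, 40]]
160 [[217, 170, 101], [185, 145, 85], [245, 215, 130], [247, 219, 134], [249, 226, 138], [253, 231, 141], [89, 64, 39], [223, 174, 108], [218, 169, 104], [218, 169, 104], [158, 113, 67], [219, 170, 105], [219, 170, 105], [218, 166, 103], [202, 151, 89], [251, 229, 143], [251, 231, 146], [161, 123, 73], [166, 128, 75], [151, 115, 67], [96, 75, 44]]
200 [[75, 47, 31], [192, 151, 87], [249, 223, 137], [249, 226, 138], [244, 209, 127], [246, 216, 131], [124, 95, 55], [216, 166, 100], [215, 166, 100], [216, 167, 101], [207, 159, 95], [216, 167, 100], [216, 167, 102], [218, 168, 103], [228, 178, 106], [249, 223, 137], [250, 229, 144], [160, 123, 71], [160, 123, 72], [101, 77, 45], [237, 196, 115]]
240 [[86, 56, 34], [108, 81, 49], [161, 125, 73], [218, 170, 98], [245, 215, 128], [249, 223, 136], [160, 124, 72], [215, 165, 99], [213, 163, 99], [213, 163, 99], [213, 163, 98], [213, 163, 98], [215, 164, 98], [215, 164, 101], [255, 239, 152], [250, 227, 138], [250, 226, 139], [168, 130, 76], [153, 119, 69], [90, 71, 41], [251, 229, 140]]
```

```bash
python3 -c "
from cell import env
print(env.sign_off())"
```

```text
the job is handed in; nothing more can be done
None
```

The job is handed in at about 27 s: the bread lies in the wooden box and the turner is released on the bare table, but the sign-off returned no verdict, the final bread pose was checked only by pixel colours, the bystanders were not re-checked at the end, and I viewed 12 pictures against the limit of 10.

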